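# Seat the square bottle and close its push-and-turn click cap

## Robot

A 6-joint arm with a two-finger parallel gripper is mounted at the origin on a cart in front of the work surface, level with it; the furniture and walls round the work are solid. World frame = base frame: x ahead of the robot, y to its left, z up, the work surface at z = 0. Lengths are in m, angles in rad, forces in N, time in s.
With the tool pointing down it reaches from about 0.35 to 1 m from the base axis. Payload 7.1 kg.
Tool frame: the origin (TCP) lies where the fingers leave the gripper's body, on its centre line; the fingertips stand 73 mm ahead of it and the grasp point (between the pads) lies 54 mm ahead of it; z points along the fingers, y is the line along which they close (so a half turn about z gives the same grasp; the last joint's range is limited). The gripper opens to 85 mm and grips with 20 to 120 N. Pads are 22 mm wide; open, the fingers measure 114 mm over their backs; the gripper's body (76 mm by 85 mm) begins 54 mm behind the grasp point. The pads swing forward as they close: fully open they stand 13 mm farther back than shut.
Start: joints at [-1.211, 0.423, 1.63, -0, 1.089, -0.019], TCP at [0.231, -0.581, 0.304] pointing down, gripper open.
Joint ranges: [-3, 3], [-0.9, 2.11], [0.09, 2.58], [-1.31, 4.45], [0.11, 2.69], [-2.54, 2.54]. Speed limits (rad/s): [2.39, 2.39, 3.01, 3.14, 3.14, 3.14].

## Interface

Orientations are given as a unit quaternion [x, y, z, w].
In Python, from station import manip gives the robot as it stands.
- The arm moves only by the shell command python3 -m creep 'ROWS'. ROWS is JSON, a list of rows, each a list of 7 numbers: the turn, a rotation vector about the tool's x, y, z in rad, then the shift along the tool's x, y, z in m, then the opening, from 0 (shut) to 1 (fully open). In form: [[wx, wy, wz, tx, ty, tz, grip], ...]. A call has 1 to 10 rows; each row is the pose to reach, as a shift and turn from the pose commanded when the call began, along the tool's axes at that moment; what a row does not reach only later rows make up. A row lasts 1/8 s, in which the tool goes at most 62.5 mm and 10.7 degrees, less where a joint would pass 70% of its speed; a pose out of reach is approached as far as the arm can. A call with a gripper value outside its range is refused whole. The fingers move at their own pace and stop on an object; the grip force is fixed at half the most. Time passes only in rows, so rows that repeat a pose let the fingers close. It gives the time, the measured TCP pose, the force, the opening and the grip force at its end, in the units of the state.
- manip.read_state(): the state, without advancing time (a new reading comes with each control period).
- manip.get_image(name): name is "scene" or "top"; returns (picture, depth): 400x640x3 uint8, blue, green, red; 400x640 float32, m along the optical axis (not along the pixel's ray), 0 where there is no reading.
- manip.camera_params(name): a dict with "fx", "fy", "cx", "cy" (pixels), "origin" and "attitude" of the camera in the world. Camera axes: x right, y down, z forward; pixel columns grow to the right and rows downward; lengths in m; the calibration is good to about 2 mm. A picture is of the moment at which its call begins. camera_params takes no time and is no camera call.
- manip.sign_off(): hands the job in; it is judged then, once.
The state is a dict: "time": time; "joint_positions": joint angles; "qd": joint speeds; "joint_torque": joint torques, N m; "tcp_pos": TCP position; "tool_rot": TCP orientation; "contact_force": force on the tool from outside, world axes, zero at the start; "moment": the same for the moment, N m; "grip_width": opening from 0.0 (shut) to 1.0 (fully open); "finger_force": force on a finger pad.
Only numpy, scipy, OpenCV 4.12 (cv2) and the standard library are available. Lean on these libraries where they do the work, as an engineer would, in place of code of your own. Each camera call takes 0.05 s, during which the arm holds its last target. There are 200 camera calls.

## Task

Stand the square bottle upright and fully down in the square pocket of the metal holder, then close its safety cap: keep the cap gently pressed down and turn it clockwise until it is screwed home and its ratchet slips over with two or three clicks, no more. It must not click before it is home, so keep the pressure on while you turn, but never lean hard on the bottle; then let go and leave the other things where they are.

Things in the scene. Friction and masses are not known exactly. Their poses are not given: they have to be found in the camera images.
- bottle: Loose square plastic bottle with a grey ribbed round screw cap, 129 mm tall in all, 0.4 kg. Body 58 x 58 mm from 6 to 76 mm above the underside; the lowest 6 mm are stepped in to 51 x 51 mm as a lead. Origin: centre of its underside; z up along the cap's axis; x, y square to the side faces: it fits the pocket at any quarter turn.
- cap_top (a point): Centre of the cap's flat top, on its axis, 129 mm above the bottle's underside (up to 14 mm lower when pressed); turns with the cap. The cap is a cylinder 44 mm across, its side reaches 0 to 26 mm below this point. The bottle can be lifted and carried by the cap (it does not pull off); while so held it may yield about the cap's axis (0.05 Nm friction).
- holder: Dark metal block 112 x 112 x 34 mm fixed to the worktop, with a square pocket in its middle that stops the bottle turning. Origin: centre of its underside; x, y square to the pocket's walls. Let the bottle down gently: over 50 N between bottle and holder counts as banged.
- holder_hole0 (a point): Centre of the pocket's mouth, 34 mm above the worktop, axes as the holder's, z up. Pocket 61 x 61 mm (1.5 mm play each side), 24 mm deep, 4 mm chamfer round the mouth. Seated, the bottle's underside lies 24 mm below this point (21 mm counts) and cap_top 105 mm above it.
- cap_press (a joint): How far the cap is pressed down, 0 (up) to 0.014 m. First comes a slack of 0 to 10 mm, different every time, at only 2 to 4 N; then a stiff spring of 8 N/mm. 13 N frees an inner catch and the cap can be screwed; with less the catch blocks it (after at most 0.5 rad of play) and turning only clicks the ratchet uselessly. From 19 N up is too hard; 14 to 17 N is right.
- thread (a joint): How far the cap's inner core is screwed on, rad, growing clockwise seen from above; 3.0 is home, a hard stop. It starts between 1.0 and 2.4. It turns with about 0.05 Nm while the cap is pressed.
- ratchet (a joint): How far the cap's shell has slipped clockwise over its core, rad, 0 at the start; one click is 0.449 rad (14 a turn). The shell's total turn is thread plus ratchet. The ratchet carries about 0.3 Nm, then snaps to the next tooth: the torque rises and drops at every click. Two or three clicks after home are wanted (0.70 to 1.57 rad at the end).
- bottle_amber: the round brown reagent bottle, bystander, loose; origin at the centre of its underside
- red_tape: the roll of tape, bystander, loose; origin at the centre of its underside
- lab_timer: the bench timer, bystander, loose; origin at the centre of its underside
- marker_1: the marker pen, bystander, loose; origin at the centre of its underside
There are look-alikes about, which are no part of the job. Leave any green look-alike of the bottle alone.

How it is judged:
On the way, in this order (a step that is already met when the one before it is completed fails the run):
1. the bottle stands upright, fully down in the pocket (horizontal distance between bottle and holder_hole0 below 0.005 m and z of bottle in the frame of holder_hole0 below -0.021 m and angle between bottle's own z axis and vertical below 0.05 rad), for 0.3 s.
2. the cap is screwed home with the bottle in the pocket (all of step 1 and value of joint thread above 2.93 rad and value of joint ratchet below 0.35 rad), for 0.05 s.
3. the ratchet has clicked over twice (all of step 1 and value of joint thread above 2.8 rad and value of joint ratchet above 0.7 rad), for 0.05 s.
At the end, for the whole second after the job is handed in: The bottle stands still and upright (within 3 degrees) in the pocket, its underside at least 21 mm below the mouth and within 5 mm of the centre; the cap's core is home (thread over 2.7), the ratchet has slipped two or three clicks (0.70 to 1.57 rad), and the cap is let go and sprung up (all of step 1 and value of joint thread above 2.7 rad and value of joint ratchet between 0.7 and 1.57 rad and value of joint cap_press below 0.0015 m and linear speed of bottle below 0.01 m/s); the robot touches nothing.
It fails at once if the cap leaned on too hard (over 16 N on its inner spring, a push of about 19.5 N), or the bottle banged into the holder (contact force between plunger and seat_top above 16 N or contact force between bottle and holder above 50 N).
It fails at once if the ratchet clicked before the cap was home (value of joint thread below 2.6 rad and value of joint ratchet above 0.35 rad).
It fails at once if more than three clicks (value of joint ratchet above 1.75 rad).
It fails at once if a bystander (brown bottle, tape roll, timer or marker) moved more than 25 mm or knocked over (angle between bottle_amber's own z axis and vertical above 0.5 rad or distance of any of bottle_amber, red_tape, lab_timer, marker_1 from where it was at the start of the episode above 0.025 m).
It also fails if it takes over 72 s, if anything falls off the work surface, if the arm or the gripper's body presses on something with over 40 N, if the wrist force passes 120 N, or if a joint passes its speed limit or range.

## Working session

There is one attempt and no reset: what is moved stays moved. The work goes in short steps, Python scripts to look and compute and a shell command to move; the robot and the scene stay as the last step left them, time stands still between calls to the robot, and variables do not carry over. Pictures are saved under pics/ and viewed, at most 10 in all, crops included, and the job is handed in when it is done.

```bash
mkdir -p pics; cat > h.py <<'E'
import numpy as np, cv2
from station import manip
from scipy.spatial.transform import Rotation as R
def cam(n):
    p=manip.camera_params(n); a=np.array(p['attitude'],float)
    M=R.from_quat(a).as_matrix() if a.size==4 else a
    return p,M,np.array(p['origin'])
def cloud(n,d):
    p,M,o=cam(n); v,u=np.mgrid[0:d.shape[0],0:d.shape[1]]
    P=np.stack([(u-p['cx'])/p['fx']*d,(v-p['cy'])/p['fy']*d,d],-1)
    W=P@M.T+o; W[d<=0]=np.nan; return W
E
python3 - <<'E'
from h import *
for n in('scene','top'):
    i,d=manip.get_image(n); cv2.imwrite(f'pics/{n}0.png',i); np.save(f'{n}0.npy',d); print(manip.camera_params(n))
print(manip.read_state())
E
```

```text
{'fx': 501.2236131375137, 'fy': 501.2236131375137, 'cx': 306.5143076501846, 'cy': 192.09943537986675, 'origin': array([-0.01834838,  0.73651073,  0.9079491 ]), 'attitude': array([-0.2568088 ,  0.85523975, -0.43130433,  0.1288052 ])}
{'fx': 471.2515186850124, 'fy': 471.2515186850124, 'cx': 321.4190255253615, 'cy': 201.46611112056723, 'origin': array([ 0.3432589 , -0.13628468,  1.13083417]), 'attitude': array([ 0.70365514, -0.7032495 ,  0.07329703, -0.07026477])}
{'time': 0.1, 'joint_positions': array([-1.21098280e+00,  4.23782487e-01,  1.63062047e+00, -1.25521916e-05,
        1.08859529e+00, -1.90039719e-02]), 'qd': array([-0.00173447, -0.00382585, -0.00142413, -0.00080779,  0.00080957,
       -0.00090842]), 'joint_torque': array([-3.79210287e-04, -5.58426225e+01, -2.82443297e+01, -4.92071808e-05,
        3.01854576e-03,  3.53044663e-05]), 'tcp_pos': array([ 0.23101829, -0.58031004,  0.30320936]), 'tool_rot': array([ 9.82114935e-01,  1.88281066e-01, -1.24659360e-04, -6.91676556e-04]), 'contact_force': array([ 0.0031472 ,  0.1855173 , -0.43781861]), 'moment': array([ 0.02700217, -0.03651834,  0.01008224]), 'finger_force': 0.0, 'grip_width': 1.0044387016957854}
```

View pics/scene0.png

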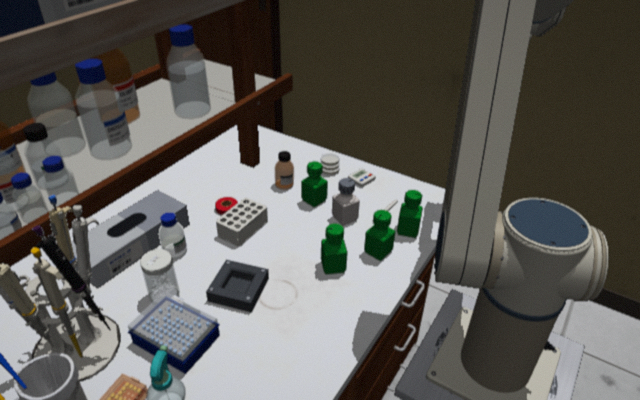

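View pics/top0.png

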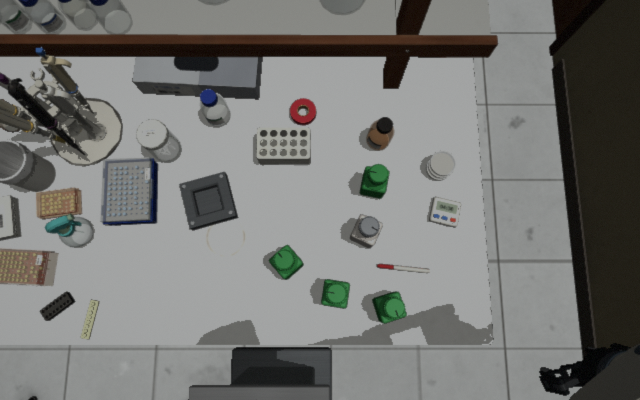

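The top view shows the grey-capped bottle at about (366,230), with green look-alikes round it, and the holder at (208,200). The shelf beam lies along row 45. Next I'll measure from the depth.

```bash
python3 - <<'E'
from h import *
d=np.load('top0.npy'); W=cloud('top',d); im=cv2.imread('pics/top0.png')
def reg(c0,c1,r0,r1,z0,z1,W=W):
    P=W[r0:r1,c0:c1].reshape(-1,3); return P[(P[:,2]>z0)&(P[:,2]<z1)]
def rect(P):
    r=cv2.minAreaRect((P[:,:2]*1000).astype(np.float32)); return np.round(r[0],1),np.round(r[1],1),round(r[2],1)
print('table',np.nanmedian(W[240:260,420:470,2]))
P=reg(345,390,205,255,.118,.14);print('cap',rect(P),P[:,:2].mean(0),np.median(P[:,2]),len(P))
P=reg(345,390,205,255,.06,.085);print('shoulder',rect(P),np.median(P[:,2]),len(P))
P=reg(170,245,165,235,.028,.04);print('holder',rect(P),P[:,:2].mean(0),np.median(P[:,2]),len(P))
P=reg(190,225,183,218,.0,.02);print('floor',rect(P),P[:,:2].mean(0),np.median(P[:,2]),len(P))
a=cv2.resize(im[200:260,335:400],None,fx=6,fy=6,interpolation=2);b=cv2.resize(im[170:230,175:240],None,fx=6,fy=6,interpolation=2)
cv2.imwrite('pics/c1.png',np.hstack([a,b]))
ds=np.load('scene0.npy');S=cloud('scene',ds)
P=S[170:230,325:365].reshape(-1,3)
Q=P[(P[:,2]>.115)&(P[:,2]<.14)];print('scene cap',rect(Q),np.percentile(Q[:,2],[50,95]))
Q=P[(P[:,2]>.015)&(P[:,2]<.085)&(P[:,1]>-.4)];print('scene body',rect(Q))
P=S[255:315,200:275].reshape(-1,3);Q=P[(P[:,2]>.028)&(P[:,2]<.04)];print('scene holder',rect(Q),np.median(Q[:,2]))
E
```

```text
table -0.0006636325805390308
cap (array([ 497.3, -243.5]), array([42.8, 43.4]), 44.6) [ 0.49639207 -0.24300351] 0.1279350939212166 326
shoulder (array([ 497.1, -243.4]), array([58. , 58.3]), 64.5) 0.07500969964649551 318
holder (array([574.9, 131.4]), array([114.5, 112.6]), 15.9) [0.57418528 0.13114648] 0.03305568953656257 1542
floor (array([577.1, 134.1]), array([57.3, 59.2]), 15.8) [0.57787534 0.13514189] 0.009360137501880583 592
scene cap (array([ 462.9, -157.3]), array([ 43.8, 227.9]), 22.0) [0.12764064 0.1305643 ]
scene body (array([ 546. , -316.8]), array([107.7, 258.8]), 31.1)
scene holder (array([574.6, 133.4]), array([114.9, 117.9]), 16.1) 0.033228350924530636
```

View pics/c1.png

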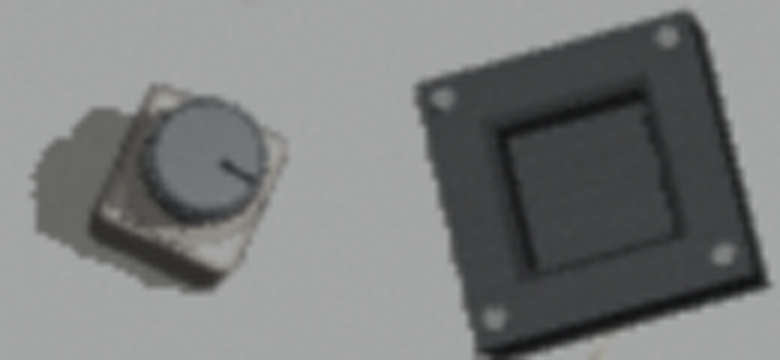

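```bash
cat >> h.py <<'E'
def goal(x,y,z,yaw):  # row for tool-down pose, yaw(deg)=tool x heading
    s=manip.read_state(); A=R.from_quat(s['tool_rot']); p=np.array(s['tcp_pos'])
    G=R.from_euler('z',yaw,degrees=True)*R.from_rotvec([np.pi,0,0])
    print('row',np.round((A.inv()*G).as_rotvec(),4),np.round(A.inv().apply(np.array([x,y,z])-p),4))
def st():
    s=manip.read_state(); X=R.from_quat(s['tool_rot']).as_matrix()
    print(s['time'],np.round(s['tcp_pos'],4),'yaw',np.degrees(np.arctan2(X[1,0],X[0,0])).round(2),'zaxis',X[:,2].round(4),'F',np.round(s['contact_force'],2),'M',np.round(s['moment'],3),'q6',s['joint_positions'][5].round(3),'w',round(s['grip_width'],3),s['finger_force'])
E
python3 -c "
from h import *
goal(.4972,-.2434,.25,153)"
```

```text
row [-7.0000e-04 -1.6000e-03 -2.2915e+00] [ 0.3719 -0.2145  0.0535]
```

```bash
python3 -m creep '[[0,0,-1.5,0.2,-0.115,0.02,1],[0,0,-1.5,0.2,-0.115,0.02,1],[0,0,-1.5,0.2,-0.115,0.02,1],[0,0,-2.2915,0.3719,-0.2145,0.0535,1],[0,0,-2.2915,0.3719,-0.2145,0.0535,1],[0,0,-2.2915,0.3719,-0.2145,0.0535,1],[0,0,-2.2915,0.3719,-0.2145,0.0535,1],[0,0,-2.2915,0.3719,-0.2145,0.0535,1],[0,0,-2.2915,0.3719,-0.2145,0.0535,1],[0,0,-2.2915,0.3719,-0.2145,0.0535,1]]'; python3 -c "
from h import *
st();goal(.4972,-.2434,.25,153)"
```

```text
time: 1.35
tcp_pos: [0.4973, -0.2434, 0.25]
tool_rot: [0.426, 0.905, 0.0, -0.0]
contact_force: [1.0, -0.3, 0.6]
grip_width: 1.001
finger_force: 0.0
1.35 [ 0.4973 -0.2434  0.25  ] yaw 129.53 zaxis [-8.e-04  4.e-04 -1.e+00] F [ 0.96 -0.34  0.62] M [ 0.002  0.002 -0.011] q6 -1.167 w 1.001 0.0
row [-2.000e-04 -9.000e-04 -4.096e-01] [ 0.0001 -0.0001 -0.    ]
```

```bash
python3 -m creep '[[0,0,-0.41,0,0,0.02,1],[0,0,-0.41,0,0,0.04,1],[0,0,-0.41,0,0,0.06,1],[0,0,-0.41,0,0,0.081,1],[0,0,-0.41,0,0,0.081,1]]'; python3 - <<'E'
from h import *
st();goal(.4972,-.2434,.169,153)
i,d=manip.get_image('scene'); cv2.imwrite('pics/s1.png',cv2.resize(i[120:270,270:450],None,fx=4,fy=4))
E
```

```text
time: 1.98
tcp_pos: [0.4963, -0.2433, 0.1679]
tool_rot: [0.237, 0.972, 0.0, -0.002]
contact_force: [-0.5, 0.2, -0.6]
grip_width: 1.004
finger_force: 0.0
1.975 [ 0.4963 -0.2433  0.1679] yaw 152.62 zaxis [-0.0034  0.0018 -1.    ] F [-0.51  0.23 -0.63] M [-0.01   0.    -0.055] q6 -1.57 w 1.004 0.0
row [-0.     -0.0039 -0.0066] [-0.0008  0.0003 -0.0011]
```

View pics/s1.png

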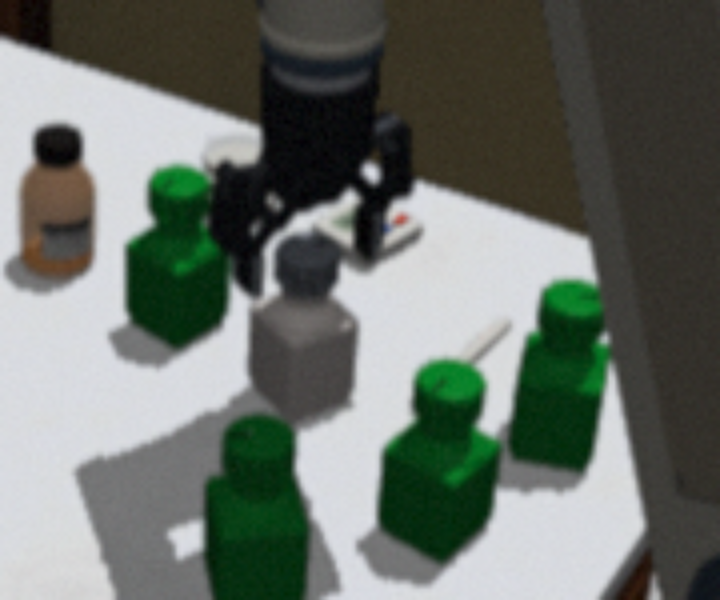

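The crop shows the open fingers on either side of the grey cap, at about (305,265), and clear of the green bottle. I'll close the gripper.

```bash
python3 -m creep '[[0,0,0,0,0,0,0],[0,0,0,0,0,0,0],[0,0,0,0,0,0,0],[0,0,0,0,0,0,0],[0,0,0,0,0,0,0],[0,0,0,0,0,0,0]]'; python3 - <<'E'
from h import *
st()
E
```

```text
time: 2.78
tcp_pos: [0.4976, -0.244, 0.1696]
tool_rot: [0.237, 0.972, -0.0, 0.0]
contact_force: [0.6, -1.0, 1.7]
grip_width: 0.496
finger_force: 60.4
2.775 [ 0.4976 -0.244   0.1696] yaw 152.63 zaxis [ 7.e-04 -5.e-04 -1.e+00] F [ 0.58 -1.04  1.74] M [-0.24  -0.143 -0.004] q6 -1.57 w 0.496 60.39056181907654
```

```bash
python3 -m creep '[[0,0,0,0,0,-0.01,0],[0,0,0,0,0,-0.03,0],[0,0,0,0,0,-0.06,0],[0,0,0,0,0,-0.09,0],[0,0,0,0,0,-0.12,0],[0,0,0,0,0,-0.13,0],[0,0,0,0,0,-0.13,0]]'; python3 - <<'E'
from h import *
st(); goal(.575,.132,.30,152.63+41.4)
i,d=manip.get_image('top'); W=cloud('top',d); cv2.imwrite('pics/t2.png',cv2.resize(i[180:280,310:440],None,fx=5,fy=5))
E
```

```text
time: 3.65
tcp_pos: [0.4971, -0.2437, 0.2993]
tool_rot: [0.237, 0.972, 0.0, -0.0]
contact_force: [-0.6, 1.3, -5.3]
grip_width: 0.499
finger_force: 62.4
3.65 [ 0.4971 -0.2437  0.2993] yaw 152.63 zaxis [-1.e-04  1.e-04 -1.e+00] F [-0.56  1.33 -5.28] M [-0.012 -0.022 -0.026] q6 -1.57 w 0.499 62.36042618751526
row [ 1.000e-04 -1.000e-04 -7.226e-01] [ 0.1035  0.3694 -0.0007]
```

View pics/t2.png

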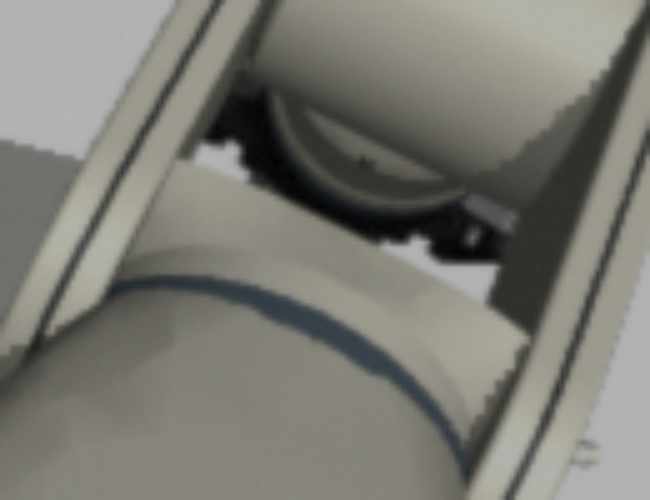

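The arm hides the bottle in this view, but the wrist force of −5.3 N shows it has been lifted. Now I'll carry it over the holder.

```bash
python3 -m creep '[[0,0,-0.05,0.006,0.022,0,0],[0,0,-0.13,0.018,0.065,0,0],[0,0,-0.22,0.032,0.115,0,0],[0,0,-0.32,0.046,0.165,0,0],[0,0,-0.42,0.06,0.215,0,0],[0,0,-0.52,0.074,0.265,0,0],[0,0,-0.61,0.087,0.31,0,0],[0,0,-0.68,0.097,0.345,0,0],[0,0,-0.7126,0.102,0.364,0,0],[0,0,-0.7226,0.1035,0.3694,0,0]]'; python3 - <<'E'
from h import *
st(); goal(.575,.132,.30,152.63+41.4)
i,d=manip.get_image('scene'); np.save('s3.npy',d); cv2.imwrite('pics/s3.png',cv2.resize(i[120:320,160:360],None,fx=3,fy=3))
E
```

```text
time: 4.95
tcp_pos: [0.575, 0.1323, 0.2982]
tool_rot: [-0.123, 0.992, -0.0, -0.001]
contact_force: [-0.2, -0.9, -4.9]
grip_width: 0.494
finger_force: 62.4
4.95 [0.575  0.1323 0.2982] yaw -165.91 zaxis [-2.e-03 -7.e-04 -1.e+00] F [-0.21 -0.92 -4.95] M [-0.049 -0.017 -0.016] q6 -1.611 w 0.494 62.408026456832886
row [-0.0002 -0.0021  0.0011] [ 0.0001 -0.0003 -0.0018]
```

View pics/s3.png

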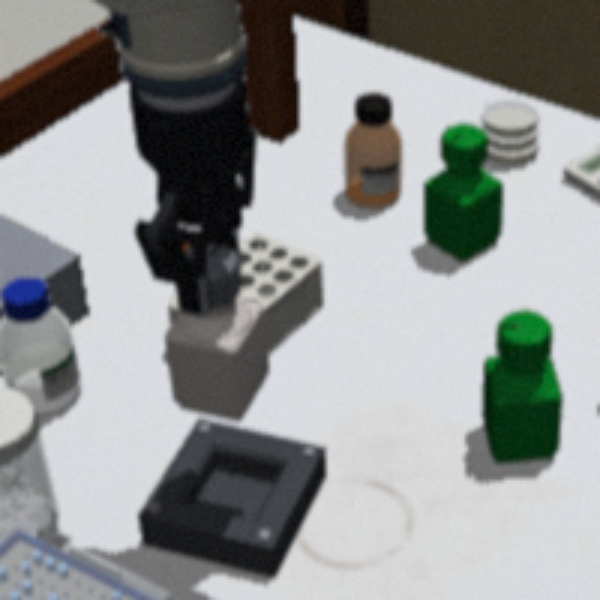

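The bottle is now over the holder and looks square to it. I'll check its pose from the depth.

```bash
python3 - <<'E'
from h import *
d=np.load('s3.npy'); W=cloud('scene',d).reshape(-1,3)
Q=W[(abs(W[:,0]-.575)<.045)&(abs(W[:,1]-.132)<.045)&(W[:,2]>.142)&(W[:,2]<.195)]
print(len(Q),cv2.minAreaRect((Q[:,:2]*1000).astype(np.float32)))
r=np.radians(15.9);U=np.c_[Q[:,:2]-[.575,.132]]@np.array([[np.cos(r),-np.sin(r)],[np.sin(r),np.cos(r)]])*1000
for a in(0,1):
  h=np.histogram(U[:,a],np.arange(-36,37,1)); print(h[0])
H=W[(abs(W[:,0]-.575)<.09)&(abs(W[:,1]-.132)<.09)&(W[:,2]>.031)&(W[:,2]<.036)]
print(cv2.minAreaRect((H[:,:2]*1000).astype(np.float32)))
B=W[(abs(W[:,0]-.575)<.045)&(abs(W[:,1]-.132)<.045)&(W[:,2]>.11)];print(np.percentile(B[:,2],[0.2,1,2,5]))
E
```

```text
612 ((556.9940795898438, 145.40997314453125), (76.60774993896484, 41.3110237121582), 58.09111404418945)
[ 0  0  0  0  3 19 75 85 25  9  9 13  6  9  6  8  8  8  6 10  6 12  4  8
  6 12  8  4  8  7  8  7  7  7  8  8  5 11  7  8  9  4 10  4 11  9  8  9
  6  6  9  6  5  6 12 10  8  5  1 11  5  3  4  1  0  0  0  0  0  0  0  0]
[  0   0   0   0   0   0   0   0   0   0   0   0   1   1   3   1   3   8
   5   2   6   2   2   3   4   1   3   7   4   2   3   4   4   4   3   3
   5   2   3   7   3   4   1   5   6   1   3   5   5   0   4   7   4   6
   1   6   1   6   4   3   4   5  11  18  33  82 104 111  53  17   3   0]
((574.7139282226562, 132.95240783691406), (113.56644439697266, 116.2128677368164), 16.32554054260254)
[0.12981888 0.13842865 0.14292563 0.15514079]
```

```bash
python3 -m creep '[[0,0,0,0,0,0.015,0],[0,0,0,0,0,0.035,0],[0,0,0,0,0,0.055,0],[0,0,0,0,0,0.072,0],[0,0,0,0,0,0.083,0],[0,0,0,0,0,0.09,0],[0,0,0,0,0,0.093,0],[0,0,0,0,0,0.096,0],[0,0,0,0,0,0.099,0],[0,0,0,0,0,0.099,0]]'; python3 - <<'E'
from h import *
st()
E
```

```text
time: 6.25
tcp_pos: [0.5753, 0.1318, 0.2004]
tool_rot: [-0.122, 0.993, -0.0, -0.0]
contact_force: [-0.1, 0.1, -5.0]
grip_width: 0.498
finger_force: 62.4
6.25 [0.5753 0.1318 0.2004] yaw -165.97 zaxis [-0. -0. -1.] F [-0.15  0.06 -4.99] M [-0.053 -0.006  0.026] q6 -1.611 w 0.498 62.427635192871094
```

Underside is about at z 0.031, with the lead just inside the mouth. I'll go slowly from here.

```bash
python3 -m creep '[[0,0,0,0,0,0.002,0],[0,0,0,0,0,0.004,0],[0,0,0,0,0,0.006,0],[0,0,0,0,0,0.008,0],[0,0,0,0,0,0.008,0]]'; python3 -c "
from h import *
st()"
```

```text
time: 6.88
tcp_pos: [0.5752, 0.1318, 0.1922]
tool_rot: [-0.122, 0.993, -0.0, -0.0]
contact_force: [-0.0, 0.9, -4.8]
grip_width: 0.497
finger_force: 62.4
6.875 [0.5752 0.1318 0.1922] yaw -165.97 zaxis [-4.e-04 -1.e-04 -1.e+00] F [-0.    0.92 -4.81] M [ 0.031 -0.003 -0.037] q6 -1.611 w 0.497 62.42730975151062
```

```bash
python3 -m creep '[[0,0,0,0,0,0.001,0],[0,0,0,0,0,0.002,0],[0,0,0,0,0,0.003,0],[0,0,0,0,0,0.004,0],[0,0,0,0,0,0.005,0],[0,0,0,0,0,0.006,0],[0,0,0,0,0,0.006,0]]'; python3 -c "
from h import *
st()"
```

```text
time: 7.75
tcp_pos: [0.5753, 0.1318, 0.1863]
tool_rot: [-0.122, 0.993, 0.0, -0.0]
contact_force: [-0.1, 0.2, -4.9]
grip_width: 0.498
finger_force: 62.4
7.75 [0.5753 0.1318 0.1863] yaw -165.97 zaxis [-2.e-04 -0.e+00 -1.e+00] F [-0.1   0.21 -4.87] M [-0.101 -0.016 -0.016] q6 -1.611 w 0.498 62.427860498428345
```

```bash
python3 -m creep '[[0,0,0,0,0,0.001,0],[0,0,0,0,0,0.002,0],[0,0,0,0,0,0.003,0],[0,0,0,0,0,0.004,0],[0,0,0,0,0,0.005,0],[0,0,0,0,0,0.005,0]]'; python3 -c "
from h import *
st()"
```

```text
time: 8.5
tcp_pos: [0.5753, 0.1318, 0.1813]
tool_rot: [-0.122, 0.993, 0.0, -0.0]
contact_force: [-0.1, 0.6, -4.8]
grip_width: 0.497
finger_force: 62.4
8.5 [0.5753 0.1318 0.1813] yaw -165.97 zaxis [-2.e-04  0.e+00 -1.e+00] F [-0.06  0.63 -4.75] M [ 0.033 -0.008  0.032] q6 -1.611 w 0.497 62.42797136306763
```

```bash
for k in 1 ; do python3 -m creep '[[0,0,0,0,0,0.0005,0],[0,0,0,0,0,0.001,0],[0,0,0,0,0,0.0015,0],[0,0,0,0,0,0.002,0],[0,0,0,0,0,0.0025,0],[0,0,0,0,0,0.0025,0]]'; done; python3 -c "
from h import *
st()"
```

```text
time: 9.25
tcp_pos: [0.5754, 0.1318, 0.1791]
tool_rot: [-0.122, 0.993, 0.0, 0.0]
contact_force: [-0.9, -0.6, 1.7]
grip_width: 0.496
finger_force: 62.9
9.25 [0.5754 0.1318 0.1791] yaw -165.97 zaxis [ 3.e-04  1.e-04 -1.e+00] F [-0.86 -0.63  1.71] M [-0.016  0.261 -0.031] q6 -1.611 w 0.496 62.87095069885254
```

Seated: the load came on at TCP z ≈ 0.179. Now I'll press down in small steps.

```bash
python3 -m creep '[[0,0,0,0,0,0.0005,0],[0,0,0,0,0,0.001,0],[0,0,0,0,0,0.001,0]]'; python3 -c "
from h import *
st()"; python3 -m creep '[[0,0,0,0,0,0,0]]'
```

```text
time: 9.62
tcp_pos: [0.5754, 0.1318, 0.1779]
tool_rot: [-0.122, 0.993, 0.0, 0.0]
contact_force: [-1.0, -0.3, 1.6]
grip_width: 0.5
finger_force: 62.9
9.625 [0.5754 0.1318 0.1779] yaw -165.98 zaxis [ 1.e-04  1.e-04 -1.e+00] F [-0.98 -0.34  1.62] M [0.064 0.19  0.064] q6 -1.611 w 0.5 62.85378813743591
time: 9.75
tcp_pos: [0.5753, 0.1318, 0.1779]
tool_rot: [-0.122, 0.993, 0.0, 0.0]
contact_force: [-1.2, 0.2, 1.2]
grip_width: 0.503
finger_force: 62.9
```

In the slack, so press on.

```bash
for i in 1; do python3 -m creep '[[0,0,0,0,0,0.0005,0],[0,0,0,0,0,0.001,0],[0,0,0,0,0,0.001,0]]'|sed -n '2p;4p'; done;  python3 -c "
from h import *
exit()"; python3 -m creep '[[0,0,0,0,0,0,0]]'|sed -n '2p;4p'
```

```text
tcp_pos: [0.5753, 0.1318, 0.1769]
contact_force: [-0.5, 0.8, 2.8]
tcp_pos: [0.5753, 0.1318, 0.1769]
contact_force: [-1.8, -0.3, 2.7]
```

```bash
python3 -m creep '[[0,0,0,0,0,0.0005,0],[0,0,0,0,0,0.0005,0]]'|sed -n '2p;4p'; python3 -m creep '[[0,0,0,0,0,0,0]]'|sed -n '2p;4p'
```

```text
tcp_pos: [0.5753, 0.1318, 0.1764]
contact_force: [-0.9, 0.4, 1.3]
tcp_pos: [0.5753, 0.1318, 0.1764]
contact_force: [-0.9, -0.4, 0.9]
```

```bash
python3 -m creep '[[0,0,0,0,0,0.0005,0],[0,0,0,0,0,0.001,0],[0,0,0,0,0,0.001,0]]'|sed -n '2p;4p'
```

```text
tcp_pos: [0.5753, 0.1318, 0.1753]
contact_force: [-1.2, 0.5, 2.0]
```

```bash
python3 -m creep '[[0,0,0,0,0,0.0003,0],[0,0,0,0,0,0.0003,0]]'|sed -n '2p;4p'
```

```text
tcp_pos: [0.5753, 0.1318, 0.1751]
contact_force: [-0.5, 0.3, 1.0]
```

```bash
python3 -m creep '[[0,0,0,0,0,0.0005,0],[0,0,0,0,0,0.001,0],[0,0,0,0,0,0.001,0]]'|sed -n '2p;4p'
```

```text
tcp_pos: [0.5753, 0.1318, 0.174]
contact_force: [-1.4, 0.4, 2.0]
```

```bash
python3 -m creep '[[0,0,0,0,0,0.0005,0],[0,0,0,0,0,0.001,0],[0,0,0,0,0,0.001,0]]'|sed -n '2p;4p'
```

```text
tcp_pos: [0.5754, 0.1318, 0.1732]
contact_force: [-1.7, 0.6, 5.0]
```

```bash
python3 -m creep '[[0,0,0,0,0,0.0003,0],[0,0,0,0,0,0.0003,0]]'|sed -n '2p;4p';  python3 -m creep '[[0,0,0,0,0,0,0]]'|sed -n '2p;4p'
```

```text
tcp_pos: [0.5754, 0.1318, 0.173]
contact_force: [-1.6, -1.2, 5.4]
tcp_pos: [0.5754, 0.1318, 0.173]
contact_force: [-2.7, 0.0, 5.3]
```

```bash
python3 -m creep '[[0,0,0,0,0,0.0004,0],[0,0,0,0,0,0.0004,0]]'|sed -n '2p;4p';  python3 -m creep '[[0,0,0,0,0,0,0]]'|sed -n '2p;4p'
```

```text
tcp_pos: [0.5754, 0.1318, 0.1727]
contact_force: [-2.7, -0.8, 6.4]
tcp_pos: [0.5754, 0.1318, 0.1727]
contact_force: [-2.0, 0.4, 5.8]
```

```bash
python3 -m creep '[[0,0,0,0,0,0.0004,0],[0,0,0,0,0,0.0004,0],[0,0,0,0,0,0.0004,0]]'|sed -n '2p;4p';  python3 -c "
from h import *
st()"
```

```text
tcp_pos: [0.5754, 0.1318, 0.1725]
contact_force: [-2.4, -0.5, 8.4]
13.125 [0.5754 0.1318 0.1725] yaw -165.98 zaxis [ 4.e-04  1.e-04 -1.e+00] F [-2.37 -0.52  8.39] M [0.029 0.513 0.015] q6 -1.611 w 0.496 63.40991735458374
```

```bash
python3 -m creep '[[0,0,0,0,0,0.0004,0],[0,0,0,0,0,0.0004,0],[0,0,0,0,0,0.0004,0]]'|sed -n '2p;4p';  python3 -c "
from h import *
st()"
```

```text
tcp_pos: [0.5755, 0.1318, 0.1722]
contact_force: [-3.7, -0.0, 8.3]
13.5 [0.5755 0.1318 0.1722] yaw -165.97 zaxis [ 5.e-04  1.e-04 -1.e+00] F [-3.72 -0.05  8.28] M [ 0.018  0.538 -0.007] q6 -1.611 w 0.501 63.53309512138367
```

```bash
python3 -m creep '[[0,0,0,0,0,0.0004,0],[0,0,0,0,0,0.0006,0],[0,0,0,0,0,0.0006,0]]'|sed -n '2p;4p'; python3 -m creep '[[0,0,0,0,0,0,0]]'|sed -n '2p;4p'
```

```text
tcp_pos: [0.5756, 0.1318, 0.1719]
contact_force: [-4.5, -0.1, 10.2]
tcp_pos: [0.5755, 0.1318, 0.1719]
contact_force: [-3.4, 0.1, 10.2]
```

```bash
python3 -m creep '[[0,0,0,0,0,0.0004,0],[0,0,0,0,0,0.0004,0],[0,0,0,0,0,0.0004,0]]'|sed -n '2p;4p'; python3 -m creep '[[0,0,0,0,0,0,0]]'|sed -n '2p;4p'
```

```text
tcp_pos: [0.5756, 0.1319, 0.1716]
contact_force: [-3.3, 0.0, 11.4]
tcp_pos: [0.5756, 0.1318, 0.1716]
contact_force: [-4.0, 0.7, 11.7]
```

```bash
python3 -m creep '[[0,0,0,0,0,0.0004,0],[0,0,0,0,0,0.0007,0],[0,0,0,0,0,0.0007,0]]'|sed -n '2p;4p'; python3 -m creep '[[0,0,0,0,0,0,0]]'|sed -n '2p;4p'; python3 -c "
from h import *
st()"
```

```text
tcp_pos: [0.5757, 0.1318, 0.1712]
contact_force: [-4.9, -0.2, 14.5]
tcp_pos: [0.5757, 0.1319, 0.1712]
contact_force: [-5.4, -1.2, 14.6]
15.0 [0.5757 0.1319 0.1712] yaw -165.97 zaxis [ 1.e-03  2.e-04 -1.e+00] F [-5.4  -1.16 14.64] M [-0.091  0.778  0.026] q6 -1.611 w 0.498 64.07537698745728
```

```bash
python3 -m creep '[[0,0,0,0.0005,0.0001,0,0],[0,0,0,0.0005,0.0001,0,0]]'|sed -n '2p;4p'; python3 -m creep '[[0,0,0,0,0,0,0]]'|sed -n '2p;4p'; python3 -c "
from h import *
st()"
```

```text
tcp_pos: [0.5754, 0.1318, 0.1713]
contact_force: [-3.9, -0.2, 14.3]
tcp_pos: [0.5754, 0.1318, 0.1712]
contact_force: [-4.7, -1.2, 13.7]
15.375 [0.5754 0.1318 0.1712] yaw -165.97 zaxis [ 1.6e-03  3.0e-04 -1.0e+00] F [-4.74 -1.21 13.66] M [-0.043  0.617 -0.046] q6 -1.61 w 0.497 64.06743049621582
```

```bash
python3 -m creep '[[0,0,0,0,0,0.0003,0],[0,0,0.08,0,0,0.0003,0],[0,0,0.16,0,0,0.0003,0],[0,0,0.2,0,0,0.0003,0]]'|sed -n '2p;4p'; python3 -c "
from h import *
st()"
```

```text
tcp_pos: [0.5754, 0.1319, 0.1711]
contact_force: [-4.5, -1.2, 14.6]
15.875 [0.5754 0.1319 0.1711] yaw -177.53 zaxis [ 1.7e-03  3.0e-04 -1.0e+00] F [-4.51 -1.17 14.59] M [-0.015  0.643  0.057] q6 -1.409 w 0.496 64.20538544654846
```

```bash
python3 -m creep '[[0,0,0.08,0,0,0,0],[0,0,0.16,0,0,0,0],[0,0,0.2,0,0,0,0]]'|sed -n '2p;4p'; python3 -c "
from h import *
st()"
```

```text
tcp_pos: [0.5754, 0.1319, 0.1711]
contact_force: [-5.1, 0.7, 15.2]
16.25 [0.5754 0.1319 0.1711] yaw 171.01 zaxis [ 1.7e-03  4.0e-04 -1.0e+00] F [-5.13  0.72 15.21] M [-0.03   0.694  0.066] q6 -1.209 w 0.493 64.25773501396179
```

```bash
python3 -m creep '[[0,0,0.08,0,0,0,0],[0,0,0.16,0,0,0,0],[0,0,0.2,0,0,0,0]]'|sed -n '2p;4p'; python3 -c "
from h import *
st()"
```

```text
tcp_pos: [0.5754, 0.132, 0.1711]
contact_force: [-4.6, -0.4, 15.1]
16.625 [0.5754 0.132  0.1711] yaw 159.55 zaxis [ 1.7e-03  4.0e-04 -1.0e+00] F [-4.62 -0.37 15.05] M [-0.035  0.749  0.019] q6 -1.009 w 0.502 64.32846307754517
```

```bash
python3 -m creep '[[0,0,0.08,0,0,0,0],[0,0,0.12,0,0,0,0],[0,0,0.12,0,0,0,0]]'|sed -n '2p;4p'; python3 -c "
from h import *
st()"
```

```text
tcp_pos: [0.5754, 0.132, 0.1711]
contact_force: [-5.2, 0.0, 15.2]
17.0 [0.5754 0.132  0.1711] yaw 152.75 zaxis [ 1.7e-03  5.0e-04 -1.0e+00] F [-5.16  0.03 15.18] M [0.08  0.73  0.039] q6 -0.89 w 0.496 64.37104225158691
```

```bash
python3 -m creep '[[0,0,0.1,0,0,0,0],[0,0,0.2,0,0,0,0],[0,0,0.2,0,0,0,0]]'|sed -n 4p; python3 -c "
from h import *
st()"
```

```text
contact_force: [-3.8, -0.0, 15.3]
17.375 [0.5754 0.132  0.1711] yaw 141.25 zaxis [ 1.7e-03  5.0e-04 -1.0e+00] F [-3.790e+00 -1.000e-02  1.535e+01] M [ 0.095  0.77  -0.02 ] q6 -0.689 w 0.497 64.43173170089722
```

```bash
python3 -m creep '[[0,0,0.1,0,0,0,0],[0,0,0.2,0,0,0,0],[0,0,0.2,0,0,0,0]]'|sed -n 4p; python3 -c "
from h import *
st()"
```

```text
contact_force: [-3.4, 0.7, 15.3]
17.75 [0.5754 0.1321 0.1711] yaw 129.79 zaxis [ 1.8e-03  6.0e-04 -1.0e+00] F [-3.42  0.75 15.31] M [ 0.141  0.705 -0.014] q6 -0.489 w 0.498 64.47133898735046
```

```bash
python3 -m creep '[[0,0,0.1,0,0,0,0],[0,0,0.15,0,0,0,0],[0,0,0.15,0,0,0,0]]'|sed -n 4p; python3 -c "
from h import *
st()"
```

```text
contact_force: [-4.8, 0.4, 14.5]
18.125 [0.5754 0.1321 0.1711] yaw 121.23 zaxis [ 1.8e-03  6.0e-04 -1.0e+00] F [-4.79  0.39 14.53] M [0.131 0.748 0.017] q6 -0.34 w 0.493 64.48893427848816
```

```bash
python3 -m creep '[[0,0,0.1,0,0,0,0],[0,0,0.2,0,0,0,0]]'|sed -n 4p; python3 -c "
from h import *
st()"
```

```text
contact_force: [-3.0, 1.0, 14.8]
18.375 [0.5756 0.1321 0.1711] yaw 109.64 zaxis [ 2.3e-03  6.0e-04 -1.0e+00] F [-3.02  1.02 14.85] M [0.118 0.669 0.338] q6 -0.138 w 0.495 64.48863387107849
```

```bash
python3 -m creep '[[0,0,0.1,0,0,0,0],[0,0,0.15,0,0,0,0]]'|sed -n 4p; python3 -c "
from h import *
st()"
```

```text
contact_force: [-3.3, 2.4, 14.6]
18.625 [0.5756 0.1321 0.1711] yaw 101.09 zaxis [ 2.3e-03  7.0e-04 -1.0e+00] F [-3.28  2.4  14.61] M [0.184 0.685 0.076] q6 0.012 w 0.5 64.47452187538147
```

```bash
python3 -m creep '[[0,0,0.1,0,0,0,0],[0,0,0.15,0,0,0,0]]'|sed -n 4p; python3 -c "
from h import *
st()"
```

```text
contact_force: [-2.7, 1.7, 13.7]
18.875 [0.5757 0.1321 0.1711] yaw 92.49 zaxis [ 2.4e-03  8.0e-04 -1.0e+00] F [-2.73  1.66 13.69] M [ 0.192  0.596 -0.014] q6 0.162 w 0.502 64.46960091590881
```

Torque peaked at 0.34 Nm at q6 ≈ −0.14 and then dropped. The cap is home and the first click is about over. I'll go on in small steps to track the next one.

```bash
python3 -m creep '[[0,0,0.1,0,0,0.0001,0]]'|sed -n 4p; python3 -c "
from h import *
st()"
```

```text
contact_force: [-3.2, 1.0, 15.1]
19.0 [0.5757 0.1321 0.1711] yaw 86.73 zaxis [ 2.5e-03  8.0e-04 -1.0e+00] F [-3.16  0.99 15.05] M [0.178 0.655 0.166] q6 0.262 w 0.498 64.50469493865967
```

```bash
python3 -m creep '[[0,0,0.08,0,0,0,0]]'|sed -n 4p; python3 -c "
from h import *
st()"
```

```text
contact_force: [-3.1, 1.8, 14.7]
19.125 [0.5757 0.1322 0.1711] yaw 82.18 zaxis [ 2.6e-03  6.0e-04 -1.0e+00] F [-3.13  1.79 14.69] M [0.213 0.631 0.441] q6 0.342 w 0.498 64.49377655982971
```

```bash
python3 -m creep '[[0,0,0.07,0,0,0,0]]'|sed -n 4p; python3 -c "
from h import *
st()"
```

```text
contact_force: [-3.4, 0.9, 15.1]
19.25 [0.5758 0.1321 0.1711] yaw 78.18 zaxis [ 2.6e-03  6.0e-04 -1.0e+00] F [-3.37  0.95 15.09] M [0.084 0.616 0.141] q6 0.412 w 0.499 64.48585510253906
```

```bash
python3 -m creep '[[0,0,0.09,0,0,0,0]]'|sed -n 4p; python3 -c "
from h import *
st()"
```

```text
contact_force: [-3.3, 1.0, 14.6]
19.375 [0.5758 0.1321 0.1711] yaw 72.99 zaxis [ 2.7e-03  7.0e-04 -1.0e+00] F [-3.3   1.   14.58] M [0.176 0.567 0.06 ] q6 0.502 w 0.495 64.4783091545105
```

```bash
python3 -m creep '[[0,0,0.1,0,0,0,0],[0,0,0.1,0,0,0,0]]'|sed -n 4p; python3 -c "
from h import *
st()"
```

```text
contact_force: [-3.2, 2.0, 14.6]
19.625 [0.5758 0.1321 0.1711] yaw 67.34 zaxis [ 2.8e-03  8.0e-04 -1.0e+00] F [-3.17  2.04 14.55] M [0.175 0.549 0.003] q6 0.601 w 0.501 64.4785988330841
```

Two clear snaps were seen. Total turn fits a ratchet of about 0.88 rad, or 1.33 rad if one more click went by unseen; both are within the limits. I'll ease off the pressure and open the gripper.

```bash
python3 -m creep '[[0,0,0,0,0,-0.002,0],[0,0,0,0,0,-0.004,0],[0,0,0,0,0,-0.006,0],[0,0,0,0,0,-0.007,0],[0,0,0,0,0,-0.007,0],[0,0,0,0,0,-0.007,0.6],[0,0,0,0,0,-0.007,0.75],[0,0,0,0,0,-0.007,1],[0,0,0,0,0,-0.007,1],[0,0,0,0,0,-0.007,1]]'; python3 -c "
from h import *
st()"
```

```text
time: 20.88
tcp_pos: [0.5747, 0.1317, 0.1765]
tool_rot: [0.832, 0.555, -0.0, -0.0]
contact_force: [0.5, -0.4, 1.0]
grip_width: 1.0
finger_force: 0.0
20.875 [0.5747 0.1317 0.1765] yaw 67.4 zaxis [-2.e-04 -0.e+00 -1.e+00] F [ 0.5  -0.35  1.01] M [-0.005 -0.033  0.033] q6 0.6 w 1.0 0.0
```

Released and touching nothing. I'll retreat straight up and aside, then look.

```bash
python3 -m creep '[[0,0,0,0,0,-0.02,1],[0,0,0,0,0,-0.05,1],[0,0,0,0,0,-0.09,1],[0,0,0,0,0,-0.13,1],[0,0,0,0,0,-0.15,1],[0,0,0,0,0,-0.15,1]]' | sed -n 1,2p; python3 - <<'E'
from h import *
st()
i,d=manip.get_image('scene'); W=cloud('scene',d).reshape(-1,3)
Q=W[(abs(W[:,0]-.575)<.045)&(abs(W[:,1]-.132)<.045)&(W[:,2]<.16)]
T=Q[Q[:,2]>np.percentile(Q[:,2],99)-.006];print('top z',np.median(T[:,2]),T[:,:2].mean(0),len(T))
S=Q[(Q[:,2]>.08)&(Q[:,2]<.09)];print('shoulder',np.median(S[:,2]),len(S))
cv2.imwrite('pics/s4.png',cv2.resize(i[100:330,160:440],None,fx=2.5,fy=2.5))
E
```

```text
time: 21.62
tcp_pos: [0.5755, 0.1319, 0.3283]
21.625 [0.5755 0.1319 0.3283] yaw 67.4 zaxis [ 3.6e-03  7.0e-04 -1.0e+00] F [ 0.09 -0.92 -0.16] M [ 0.057 -0.006  0.016] q6 0.6 w 1.0 0.0
top z 0.13852013518624023 [0.57250318 0.13574023] 198
shoulder 0.08565498643247249 237
```

View pics/s4.png

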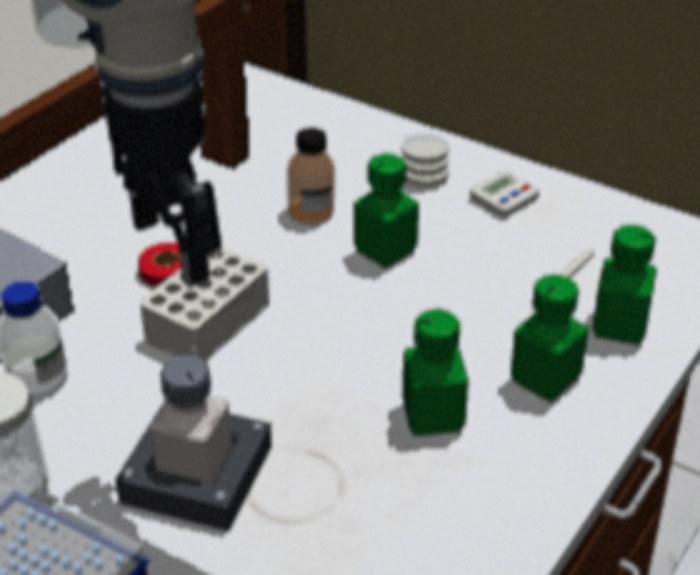

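The bottle stands upright in the pocket at about (190,420), with the cap top at z = 0.1385 (0.139 expected when sprung up). The bystanders look undisturbed.

```bash
python3 -c "
from station import manip
print(manip.sign_off())"
```

```text
the job is handed in; nothing more can be done
None
```

I stood the bottle in the pocket, screwed its cap home, let it go and handed in the job at about 22 s; I felt two ratchet clicks, a third may have passed unfelt (still allowed), and sign-off gave no verdict.

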